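Start the plaster timers in pouring order

TASK

Three plaster batches were poured one after another, and each has its own tap-top bench timer. Start the timers in pouring order, the round one first, then the square one and last the oblong one, by tapping each cap lightly from above with the fingertips until it has sunk in; it stays down by itself. Do not lift or shove the timers, leave the things around them where they are, and finish clear of everything.

Things in the scene. Friction and masses are not known exactly. Their poses are not given: they have to be found in the camera images.
- round: Loose tap-top bench timer, 0.25 kg: white round housing 64 mm across, dark grey round cap 46 mm across, a dark rubber pad on the cap; housing 32 mm high, pad top 50 mm above the worktop when the cap is up, 42 mm when down. Origin: centre of its underside; z up; a small dark display window is on its -x side.
- round_top (a point): Centre of the top face of the pad on the round timer's cap, where to tap; it goes down with the cap. The pad is springy: it gives 1 mm for every 2.5 N, up to 6 mm, and comes back when let go. It is 4 to 6 mm narrower than the cap.
- round_cap (a joint): Travel of the round timer's cap in m: 0 up (not running), 0.008 fully down on its hard stop. Moves straight down against about 3 N of steady friction, has no return spring and stays where it is left; it counts as down from 0.005.
- square: Loose tap-top bench timer, 0.25 kg: white square housing 58 x 58 mm, dark grey square cap 42 x 42 mm, a dark rubber pad on the cap; housing 32 mm high, pad top 50 mm above the worktop when the cap is up, 42 mm when down. Origin: centre of its underside; z up; a small dark display window is on its -x side.
- square_top (a point): Centre of the top face of the pad on the square timer's cap, where to tap; it goes down with the cap. The pad is springy: it gives 1 mm for every 2.5 N, up to 6 mm, and comes back when let go. It is 4 to 6 mm narrower than the cap.
- square_cap (a joint): Travel of the square timer's cap in m: 0 up (not running), 0.008 fully down on its hard stop. Moves straight down against about 3 N of steady friction, has no return spring and stays where it is left; it counts as down from 0.005.
- oblong: Loose tap-top bench timer, 0.25 kg: white oblong housing 46 x 88 mm (long side along its y), dark grey oblong cap 32 x 72 mm, a dark rubber pad on the cap; housing 32 mm high, pad top 50 mm above the worktop when the cap is up, 42 mm when down. Origin: centre of its underside; z up; a small dark display window is on its -x side.
- oblong_top (a point): Centre of the top face of the pad on the oblong timer's cap, where to tap; it goes down with the cap. The pad is springy: it gives 1 mm for every 2.5 N, up to 6 mm, and comes back when let go. It is 4 to 6 mm narrower than the cap.
- oblong_cap (a joint): Travel of the oblong timer's cap in m: 0 up (not running), 0.008 fully down on its hard stop. Moves straight down against about 3 N of steady friction, has no return spring and stays where it is left; it counts as down from 0.005.
- plaster_cast_0: Cream plaster dental cast, 67 x 68 x 30 mm, behind the timers; loose bystander, leave alone. Origin: centre of its underside.
- plaster_cast_1: Cream plaster dental cast, 66 x 68 x 30 mm, behind the timers; loose bystander, leave alone. Origin: centre of its underside.
- tape_ring: Small roll of tan tape lying flat, 24 mm across, 12 mm high, between timers; loose bystander, leave alone. Origin: centre of its underside.
- blue_case: Small clear case with a blue insert, 22 x 30 x 12 mm, between timers; loose bystander, leave alone. Origin: centre of its underside.
- plaster_spatula: Plaster spatula with a wooden handle, 25 x 209 x 17 mm, lying left to right, at the back left; loose bystander, leave alone. Origin: centre of its underside.
- bur_block_grey: Grey block with upright burs, 40 x 52 x 25 mm, right of the timers; loose bystander, leave alone. Origin: centre of its underside.
Mind the look-alikes: they are no part of the job. What is shaped like the oblong but red or yellow is not meant.

How it is judged (in metres and radians):
On the way, in this order (a step that is already met when the one before it is completed fails the run):
1. the round timer's cap is down (value of joint round_cap above 0.005 m), for 0.1 s.
2. the square timer's cap is down (value of joint square_cap above 0.005 m), for 0.1 s.
3. the oblong timer's cap is down (value of joint oblong_cap above 0.005 m), for 0.1 s.
At the end, for the whole second after the job is handed in: All three caps are down by more than 5 of their 8 mm, each timer stands still and flat (within 0.1 rad) within 20 mm of where it was, and no bystander has moved more than 20 mm (value of joint each of round_cap, square_cap, oblong_cap above 0.005 m and distance of each of round, square, oblong, plaster_cast_0, plaster_cast_1, tape_ring, blue_case, plaster_spatula, bur_block_grey from where it was at the start of the episode below 0.02 m and angle between each of round, square, oblong's own z axis and vertical below 0.1 rad and linear speed of each of round, square, oblong below 0.02 m/s); the robot touches nothing.
It fails at once if the square timer is started before the round one (value of joint square_cap above 0.003 m and value of joint round_cap below 0.005 m).
It fails at once if the oblong timer is started before the square one (value of joint oblong_cap above 0.003 m and value of joint square_cap below 0.005 m).
It fails at once if a timer is hit or pressed hard (over 25 N) (contact force between any of the fingers, the arm and round above 25 N or contact force between any of the fingers, the arm and square above 25 N or contact force between any of the fingers, the arm and oblong above 25 N).
It fails at once if a timer is lifted (8 mm), tipped (0.2 rad) or shoved (20 mm) (height (world z) of any of round, square, oblong above 0.008 m or angle between any of round, square, oblong's own z axis and vertical above 0.2 rad or distance of any of round, square, oblong from where it was at the start of the episode above 0.02 m).
It fails at once if a bystander is moved by more than 20 mm (distance of any of plaster_cast_0, plaster_cast_1, tape_ring, blue_case, plaster_spatula, bur_block_grey from where it was at the start of the episode above 0.02 m).
It also fails if it takes over 51 s, if anything falls off the work surface, if the arm or the gripper's body presses on something with over 40 N, if the wrist force passes 120 N, or if a joint passes its speed limit or range.

ROBOT

A 6-joint arm with a two-finger parallel gripper is mounted at the origin on a cart in front of the work surface, level with it; the furniture and walls round the work are solid. World frame = base frame: x ahead of the robot, y to its left, z up, the work surface at z = 0. Lengths are in mm, angles in rad, forces in N, time in s.
With the tool pointing down it reaches from about 300 to 775 mm from the base axis. Payload 14.6 kg.
Tool frame: the origin (TCP) lies midway between the tips of the shut fingers; the grasp point (between the pads) lies 19 mm behind it; z points along the fingers, y is the line along which they close (so a half turn about z gives the same grasp; the last joint's range is limited). The gripper opens to 94 mm and grips with 3 to 60 N. Pads are 16 mm wide; open, the fingers measure 119 mm over their backs; the gripper's body (75 mm by 177 mm) begins 78 mm behind the grasp point.
Start: joints at [-1.231, 0.3, 1.521, -0, 1.321, -0.067], TCP at [217.612, -505.108, 205.446] pointing down, gripper open.
Joint ranges: [-3.03, 3.03], [-0.79, 2.21], [0.23, 2.52], [-1.04, 4.18], [0, 3.07], [-2.55, 2.55]. Speed limits (rad/s): [2.22, 2.22, 2.57, 3.14, 3.14, 3.14].

INTERFACE

Orientations are given as [roll, pitch, yaw] about the fixed x, y, z axes, in that order (R = Rz(yaw) Ry(pitch) Rx(roll)).
In Python, from cell import manip, camera gives the robot as it stands.
- The arm moves only by the tool move_arm, never from a script. Its arguments are lists of equal length, an entry for each row: "dp": the shift along the world's x, y, z in mm, a list of three; "rotation": the turn, a rotation vector about the world's x, y, z in rad, a list of three; "hand": the opening, from 0 (shut) to 1 (fully open). A call has 1 to 10 rows; each row shifts and turns the commanded pose from where the row before left it; what a row does not reach is not made up. A row lasts 1/8 s, in which the tool goes at most 62.5 mm and 10.7 degrees, less where a joint would pass 70% of its speed; a pose out of reach is approached as far as the arm can. A call with a gripper value outside its range is refused whole. The fingers move at their own pace and stop on an object; "newtons" is the grip in N (left out, the last holds). Time passes only in rows, so rows that do not move let the fingers close. It gives the time, the measured TCP pose, the force, the opening and the grip force at its end, in the units of the state.
- manip.read_state(): the state, without advancing time (a new reading comes with each control period).
- camera(name): name is "scene" or "side" or "wrist"; returns a dict with "image" (384x512x3 uint8, red, green, blue), "fx", "fy", "cx", "cy" (pixels), "k1" (the pictures are not rectified: a ray, as slopes to the right and down, at radius r is drawn at 1 + k1 r^2 times it, then the intrinsics apply), "R" (3x3) and "t" (3): a world point X has camera coordinates R X + t; the wrist camera has in their place "mount" (4x4, takes a point from camera to tool coordinates, whose origin is the TCP and whose axes are the flange's). Camera axes: x right, y down, z forward; pixel columns grow to the right and rows downward; lengths in mm; the calibration is good to about 2 mm. A picture is of the moment at which its call begins: read the wrist's pose just before it. There is no depth.
- manip.sign_off(): hands the job in; it is judged then, once.
The state is a dict: "clock": time; "joints": joint angles; "qd": joint speeds; "effort": joint torques, N m; "eef_pos": TCP position; "eef_rot": TCP orientation; "wrist_force": force on the tool from outside, world axes, zero at the start; "moment": the same for the moment, N m; "finger_gap": finger opening in mm; "finger_force": force on a finger pad.
Only numpy, scipy, OpenCV 4.12 (cv2) and the standard library are available. Lean on these libraries where they do the work, as an engineer would, in place of code of your own. Each camera call takes 0.05 s, during which the arm holds its last target. There are 200 camera calls.

## Working session

There is one attempt and no reset: what is moved stays moved. The work goes in short steps, Python scripts to look and compute and a tool call to move; the robot and the scene stay as the last step left them, time stands still between calls to the robot, and variables do not carry over. Pictures are saved under pics/ and viewed, at most 10 in all, crops included, and the job is handed in when it is done.

Besides the shell and the picture viewer there is one more tool, called after "Request:" as a command line: name --argument value ..., lists and objects as JSON in quotes. move_arm: Moves the arm, as the interface text tells. Its arguments: {"type":"object","properties":{"dp":{"type":"array","items":{"type":"array","items":{"type":"number"}}},"rotation":{"type":"array","items":{"type":"array","items":{"type":"number"}}},"hand":{"type":"array","items":{"type":"number"}},"newtons":{"type":"number"}},"required":["dp","rotation","hand"]}

```bash
mkdir -p pics; python3 - <<'E'
from cell import manip,camera
import cv2,pickle
s=manip.read_state();print(s)
d={n:camera(n) for n in("scene","side")}
pickle.dump(d,open("cams.pkl","wb"))
for n in d:
    cv2.imwrite(f"pics/{n}.png",d[n]["image"][:,:,::-1]); print(n,{k:v for k,v in d[n].items() if k!="image"})
E
```

```text
{'clock': 0.0, 'joints': array([-1.23064858e+00,  3.00473982e-01,  1.52156709e+00, -1.67487527e-05,
        1.32069405e+00, -6.65998384e-02]), 'qd': array([ 0.00127476, -0.00115339,  0.00024024, -0.00154916,  0.00081669,
        0.00063768]), 'effort': array([-3.93459632e-04, -5.31806946e+01, -3.52746499e+01,  7.08376430e-02,
        2.43258476e-02, -9.62651211e-05]), 'eef_pos': array([ 217.50114256, -504.88780686,  204.89066696]), 'eef_rot': array([-3.14045164e+00, -5.98446789e-05,  4.06751705e-01]), 'wrist_force': array([ 0.43770266,  0.3381972 , -0.42432389]), 'moment': array([ 0.03881331, -0.0018155 ,  0.00152856]), 'finger_force': 0.0, 'finger_gap': 94.09694327674808}
scene {'fx': 495.93460883269876, 'fy': 495.93460883269876, 'cx': 264.0188988480942, 'cy': 189.23468795614542, 'k1': -0.06555178856300525, 'R': array([[ 0.57608813, -0.81705177, -0.02342809],
       [-0.37798209, -0.24087575, -0.89392864],
       [ 0.72474272,  0.52383707, -0.44759659]]), 't': array([-283.67126442,  288.92699764, 1135.29138022])}
side {'fx': 388.61639857061635, 'fy': 388.61639857061635, 'cx': 252.9190488258938, 'cy': 191.12597105231106, 'k1': -0.10259674490483425, 'R': array([[-0.99934866, -0.03562519, -0.00575419],
       [-0.01010746,  0.42939449, -0.90306047],
       [ 0.03464252, -0.90241411, -0.42947488]]), 't': array([ 531.64809293,   58.05252661, 1005.06726121])}
```

View pics/scene.png

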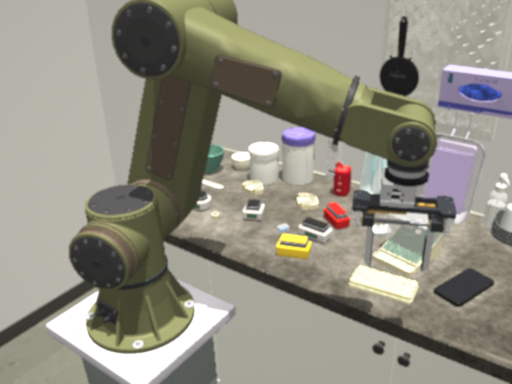

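View pics/side.png

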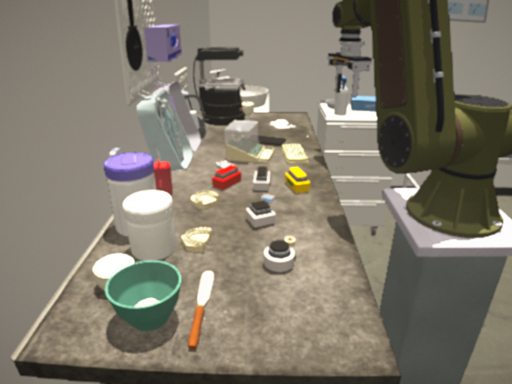

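The scene view shows the square timer at about (254,210), the oblong at (316,230) and the round half hidden at (203,200). In the side view the round is at (279,256), the square at (261,213) and the white oblong at (262,178). The red (226,176) and yellow (297,178) ones are decoys.

```bash
cat > h.py <<'E'
import numpy as np,cv2
from scipy.spatial.transform import Rotation as Ro
def ray(c,uv):
    K=np.array([[c["fx"],0,c["cx"]],[0,c["fy"],c["cy"]],[0,0,1]])
    p=cv2.undistortPoints(np.array([[uv]],float),K,np.array([c["k1"],0,0,0.]))[0,0]
    return np.array([p[0],p[1],1])
def cast(c,uv,z,state=None):
    r=ray(c,uv)
    if "mount" in c:
        T=c["mount"];Rt=Ro.from_euler("xyz",state["eef_rot"]).as_matrix()
        o=Rt@T[:3,3]+state["eef_pos"];d=Rt@T[:3,:3]@r
    else:
        o=-c["R"].T@c["t"];d=c["R"].T@r
    return o+d*(z-o[2])/d[2]
def blobs(im,roi,thr):
    x0,y0,x1,y1=roi
    m=(im[y0:y1,x0:x1].max(2)<thr).astype(np.uint8)
    n,l,s,c=cv2.connectedComponentsWithStats(m)
    return [(s[i],c[i]+[x0,y0]) for i in range(1,n) if s[i][4]>8]
E
python3 - <<'E'
from h import *;import pickle
d=pickle.load(open("cams.pkl","rb"))
for n,rois in {"side":dict(round=(260,236,300,276),square=(244,198,280,230),oblong=(250,165,274,193)),"scene":dict(square=(240,196,270,222),oblong=(296,214,336,244),round=(196,190,214,212))}.items():
    for k,r in rois.items():
        for s,c in blobs(d[n]["image"],r,75):
            print(n,k,s,c.round(1),cast(d[n],c,48).round(0))
t=[]
im=d["side"]["image"][135:285,190:320,::-1];cv2.imwrite("pics/c.png",cv2.resize(im,None,fx=4,fy=4,interpolation=2))
E
```

```text
side round [ 11   6  17  10 132] [279.1 246.1] [470. 237.  48.]
side square [ 9  4 16  8 77] [260.2 205.6] [512.  60.  48.]
side oblong [ 8  4  7  7 18] [260.7 173.4] [ 514. -142.   48.]
scene square [ 9  5  9  5 36] [252.8 202.6] [509.  52.  48.]
scene oblong [ 9  5 21  8 75] [314.9 222.7] [ 508. -166.   48.]
scene round [ 0  0  9 11 55] [198.8 193.9] [464. 232.  48.]
```

View pics/c.png

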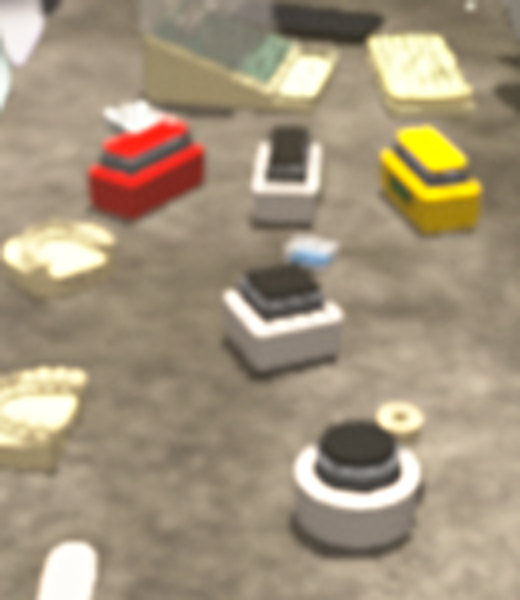

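Request:
move_arm --dp '[[25, 30, 10], [25, 35, 10], [25, 35, 10], [25, 35, 10], [25, 35, 10], [25, 35, 10], [25, 35, 10], [25, 35, 10], [25, 35, 10], [25, 35, 10]]' --rotation '[[0, 0, -0.0407], [0, 0, -0.0407], [0, 0, -0.0407], [0, 0, -0.0407], [0, 0, -0.0407], [0, 0, -0.0407], [0, 0, -0.0407], [0, 0, -0.0407], [0, 0, -0.0407], [0, 0, -0.0407]]' --hand '[0, 0, 0, 0, 0, 0, 0, 0, 0, 0]'

```text
clock: 1.35
eef_pos: [468.2, -158.8, 305.6]
eef_rot: [-3.141, 0.0, -0.002]
wrist_force: [1.3, -0.6, -0.2]
finger_gap: 0.9
finger_force: 0.0
```

Request:
move_arm --dp '[[0, 35, 0], [0, 40, 0], [0, 40, 0], [0, 40, 0], [0, 40, 0], [0, 0, 0], [0, 0, 0]]' --rotation '[[0, 0, 0], [0, 0, 0], [0, 0, 0], [0, 0, 0], [0, 0, 0], [0, 0, 0], [0, 0, 0]]' --hand '[0, 0, 0, 0, 0, 0, 0]'

```text
clock: 2.22
eef_pos: [467.6, 34.5, 305.3]
eef_rot: [3.141, 0.0, 0.0]
wrist_force: [-0.0, -0.3, 0.8]
finger_gap: 0.4
finger_force: 0.0
```

```bash
python3 - <<'E'
from h import *;from cell import manip,camera;import pickle
s=manip.read_state();c=camera("wrist");pickle.dump((s,c),open("w1.pkl","wb"))
print(s["clock"],s["eef_pos"],s["eef_rot"],s["wrist_force"],s["finger_gap"],c["mount"].round(2))
cv2.imwrite("pics/w1.png",c["image"][:,:,::-1])
E
```

```text
2.225 [467.56540633  34.54129023 305.28365923] [3.14139285e+00 3.53803389e-04 6.28680882e-05] [-0.01700203 -0.26608189  0.76877463] 0.38693104077143825 [[-0.0000e+00 -9.7000e-01 -2.5000e-01  7.2900e+01]
 [ 1.0000e+00 -0.0000e+00 -0.0000e+00 -1.2000e-01]
 [ 0.0000e+00 -2.5000e-01  9.7000e-01 -1.7817e+02]
 [ 0.0000e+00  0.0000e+00  0.0000e+00  1.0000e+00]]
```

View pics/w1.png

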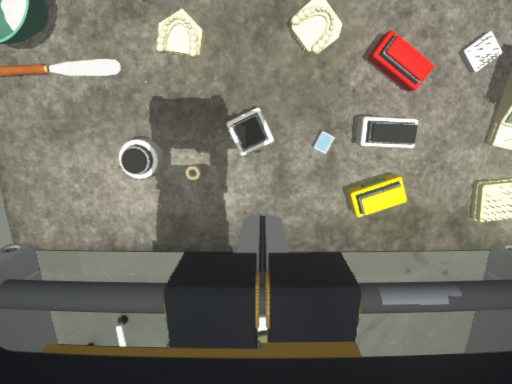

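The wrist view shows the round pad at about (136,159), the square at (250,132) and the oblong at (391,132). The tape ring is at (192,173) and the blue case at (324,142).

```bash
python3 - <<'E'
from h import *;import pickle
s,c=pickle.load(open("w1.pkl","rb"))
for k,r in dict(round=(118,138,158,180),square=(228,110,274,155),oblong=(366,118,418,148)).items():
  for thr in (40,55):
    for st,q in blobs(c["image"],r,thr):
        if st[4]>60: print(k,thr,st,q.round(1),cast(c,q,50,s).round(1))
E
```

```text
square 55 [ 13   8  23  29 368] [252.2 131.6] [514.5  49.3  50. ]
```

```bash
python3 - <<'E'
from h import *;import pickle
s,c=pickle.load(open("w1.pkl","rb"))
for k,r in dict(round=(118,138,158,180),square=(228,110,274,155),oblong=(366,118,418,148)).items():
  for thr in (48,65,75,85,100):
    for st,q in blobs(c["image"],r,thr):
        if st[4]>60: print(k,thr,st,q.round(1),cast(c,q,50,s).round(1))
ims=[cv2.resize(c["image"][b:b+60,a:a+60,::-1],(260,260),interpolation=2) for a,b in((106,130),(221,102),(361,102))]
cv2.imwrite("pics/w1c.png",np.hstack(ims))
E
```

```text
round 75 [  5  11  23  23 374] [133.6 160.1] [472.6 231.   50. ]
round 85 [  4  11  25  24 453] [134.  160.4] [472.1 230.4  50. ]
round 100 [17  7 18 25 69] [147.5 155.8] [479.1 208.8  50. ]
round 100 [  4  11  25  24 478] [133.9 160.4] [472.1 230.5  50. ]
square 65 [ 11   7  26  31 428] [251.8 132. ] [513.9  49.9  50. ]
square 75 [  7   7  30  31 575] [249.6 132.2] [513.7  53.2  50. ]
square 85 [  7   7  30  32 608] [249.5 132.2] [513.6  53.3  50. ]
square 100 [ 0  0 22 11 73] [235.8 114.7] [538.9  73.   50. ]
square 100 [  6   3  32  36 690] [249.8 131.5] [514.6  52.9  50. ]
oblong 85 [  5   5  46  20 742] [393.  132.7] [ 513.6 -160.7   50. ]
oblong 100 [  0   3  51  22 862] [391.7 132.6] [ 513.7 -158.8   50. ]
```

View pics/w1c.png

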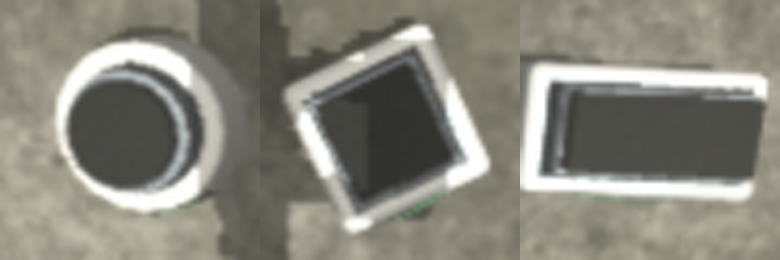

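Request:
move_arm --dp '[[4.5, 40, 0], [0, 45, -10], [0, 45, -30], [0, 40, -40], [0, 26.5, -45], [0, 0, -45], [0, 0, -35], [0, 0, 0], [0, 0, 0]]' --rotation '[[0, 0, 0], [0, 0, 0], [0, 0, 0], [0, 0, 0], [0, 0, 0], [0, 0, 0], [0, 0, 0], [0, 0, 0], [0, 0, 0]]' --hand '[0, 0, 0, 0, 0, 0, 0, 0, 0]'

```text
clock: 3.4
eef_pos: [473.1, 231.1, 102.0]
eef_rot: [-3.141, -0.002, -0.001]
wrist_force: [-0.4, -0.0, 0.5]
finger_gap: 0.3
finger_force: 0.0
```

```bash
python3 - <<'E'
from h import *;from cell import manip,camera
s=manip.read_state();c=camera("side");d=camera("wrist")
print(s["eef_pos"],s["wrist_force"])
a=cv2.resize(c["image"][180:290,225:335,::-1],(400,400),interpolation=2);b=cv2.resize(d["image"],(400,400))[:,:,::-1]
cv2.imwrite("pics/r1.png",np.hstack([a,b]))
E
```

```text
[473.05192405 231.12024088 101.97660867] [-0.39267568 -0.02270903  0.51166357]
```

View pics/r1.png

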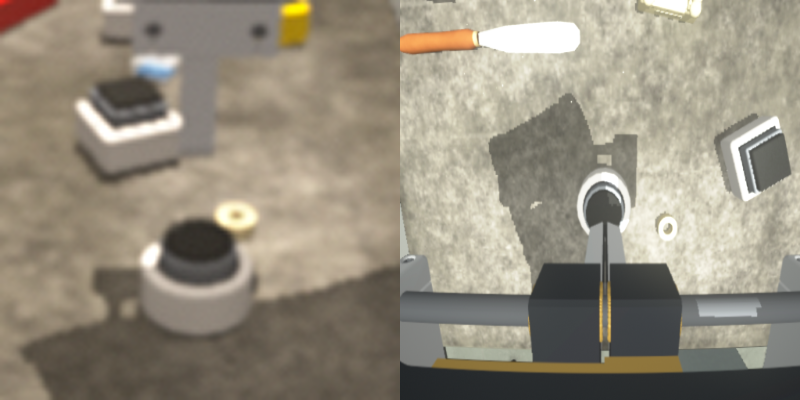

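The fingertips (right-hand picture) are centred over the round pad, with the tape ring clear to the right.

Request:
move_arm --dp '[[0, 0, -20], [0, 0, -20], [0, 0, -6], [0, 0, -3], [0, 0, -2], [0, 0, -2], [0, 0, -2], [0, 0, 0]]' --rotation '[[0, 0, 0], [0, 0, 0], [0, 0, 0], [0, 0, 0], [0, 0, 0], [0, 0, 0], [0, 0, 0], [0, 0, 0]]' --hand '[0, 0, 0, 0, 0, 0, 0, 0]'

```text
clock: 4.5
eef_pos: [472.5, 231.5, 45.7]
eef_rot: [-3.141, -0.001, -0.0]
wrist_force: [1.0, 0.3, 2.6]
finger_gap: 0.5
finger_force: 1.3
```

Request:
move_arm --dp '[[0, 0, -2], [0, 0, -2], [0, 0, -1], [0, 0, 0], [0, 0, 0]]' --rotation '[[0, 0, 0], [0, 0, 0], [0, 0, 0], [0, 0, 0], [0, 0, 0]]' --hand '[0, 0, 0, 0, 0]'

```text
clock: 5.12
eef_pos: [472.2, 231.4, 40.6]
eef_rot: [-3.141, -0.0, -0.0]
wrist_force: [1.8, 1.2, 4.4]
finger_gap: 0.3
finger_force: 2.1
```

Request:
move_arm --dp '[[0, 0, -1], [0, 0, 0], [0, 0, 0]]' --rotation '[[0, 0, 0], [0, 0, 0], [0, 0, 0]]' --hand '[0, 0, 0]'

```text
clock: 5.5
eef_pos: [472.3, 231.5, 39.6]
eef_rot: [-3.141, -0.0, -0.0]
wrist_force: [2.7, 0.3, 6.9]
finger_gap: 0.4
finger_force: 3.2
```

Force is rising at the pad's rate, so the round cap is on its stop. Next is the square timer.

Request:
move_arm --dp '[[0, 0, 10], [0, 0, 30], [0, 0, 30], [12, -45, 0], [10, -45, 0], [10, -45, 0], [10, -45, -10], [0, 0, 0], [0, 0, 0]]' --rotation '[[0, 0, 0], [0, 0, 0], [0, 0, 0], [0, 0, 0], [0, 0, 0], [0, 0, 0], [0, 0, 0], [0, 0, 0], [0, 0, 0]]' --hand '[0, 0, 0, 0, 0, 0, 0, 0, 0]'

```text
clock: 6.62
eef_pos: [513.7, 51.7, 99.5]
eef_rot: [-3.141, 0.001, -0.0]
wrist_force: [-0.1, 1.3, -0.1]
finger_gap: 0.2
finger_force: 0.0
```

```bash
python3 - <<'E'
from h import *;from cell import manip,camera
s=manip.read_state();c=camera("side");d=camera("wrist")
print(s["eef_pos"],s["wrist_force"])
a=cv2.resize(c["image"][180:290,225:335,::-1],(400,400),interpolation=2);b=cv2.resize(d["image"],(400,400))[:,:,::-1]
cv2.imwrite("pics/r2.png",np.hstack([a,b]))
E
```

```text
[513.7265812   51.73771893  99.49593138] [-0.05218797  1.32445579 -0.07773392]
```

View pics/r2.png

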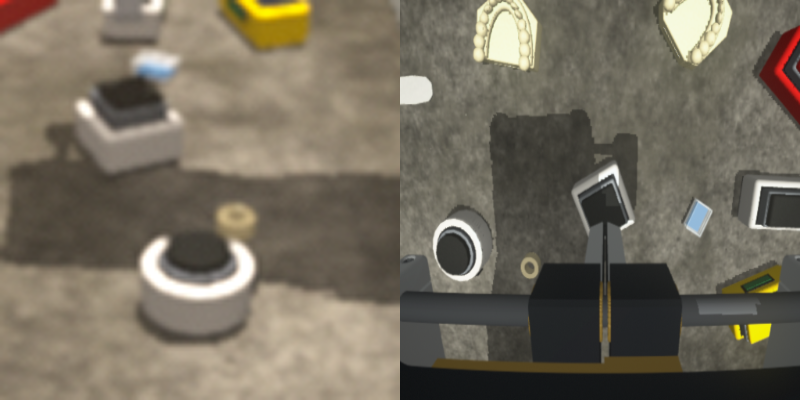

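The round cap is visibly sunk, nothing was disturbed, and the fingertips are centred over the square pad.

Request:
move_arm --dp '[[0, 0, -20], [0, 0, -20], [0, 0, -5], [0, 0, -3], [0, 0, -2], [0, 0, -2], [0, 0, -2], [0, 0, 0]]' --rotation '[[0, 0, 0], [0, 0, 0], [0, 0, 0], [0, 0, 0], [0, 0, 0], [0, 0, 0], [0, 0, 0], [0, 0, 0]]' --hand '[0, 0, 0, 0, 0, 0, 0, 0]'

```text
clock: 7.72
eef_pos: [514.4, 51.5, 45.6]
eef_rot: [-3.141, -0.001, -0.0]
wrist_force: [0.1, 1.9, 3.3]
finger_gap: 0.4
finger_force: 1.3
```

Request:
move_arm --dp '[[0, 0, -2], [0, 0, -2], [0, 0, -1], [0, 0, -0.5], [0, 0, 0], [0, 0, 0]]' --rotation '[[0, 0, 0], [0, 0, 0], [0, 0, 0], [0, 0, 0], [0, 0, 0], [0, 0, 0]]' --hand '[0, 0, 0, 0, 0, 0]'

```text
clock: 8.48
eef_pos: [514.3, 51.4, 40.1]
eef_rot: [3.142, -0.0, -0.0]
wrist_force: [0.7, 1.5, 5.6]
finger_gap: 0.3
finger_force: 2.6
```

The square cap is down too. Next is the oblong timer.

Request:
move_arm --dp '[[0, 0, 10], [0, 0, 30], [0, 0, 30], [0, -43, 0], [0, -43, 0], [0, -43, 0], [0, -43, 0], [-1, -41, -10], [0, 0, 0], [0, 0, 0]]' --rotation '[[0, 0, 0], [0, 0, 0], [0, 0, 0], [0, 0, 0], [0, 0, 0], [0, 0, 0], [0, 0, 0], [0, 0, 0], [0, 0, 0], [0, 0, 0]]' --hand '[0, 0, 0, 0, 0, 0, 0, 0, 0, 0]'

```text
clock: 9.72
eef_pos: [512.9, -161.2, 100.1]
eef_rot: [-3.141, 0.0, -0.0]
wrist_force: [0.3, -0.4, 0.2]
finger_gap: 0.8
finger_force: 0.0
```

```bash
python3 - <<'E'
from h import *;from cell import manip,camera
s=manip.read_state();c=camera("side");d=camera("wrist")
print(s["eef_pos"],s["wrist_force"])
a=cv2.resize(c["image"][150:260,215:325,::-1],(400,400),interpolation=2);b=cv2.resize(d["image"],(400,400))[:,:,::-1]
cv2.imwrite("pics/r3.png",np.hstack([a,b]))
E
```

```text
[ 512.91100368 -161.20690176  100.12187748] [ 0.31298468 -0.44748837  0.24438559]
```

View pics/r3.png

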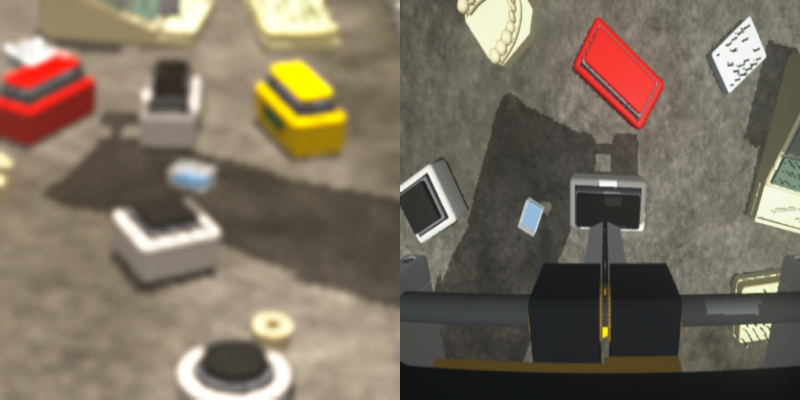

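The square cap is sunk, and the fingertips are centred over the white oblong pad, with the red and yellow look-alikes clear.

Request:
move_arm --dp '[[0, 0, -20], [0, 0, -20], [0, 0, -6], [0, 0, -2], [0, 0, -2], [0, 0, -2], [0, 0, -2], [0, 0, 0]]' --rotation '[[0, 0, 0], [0, 0, 0], [0, 0, 0], [0, 0, 0], [0, 0, 0], [0, 0, 0], [0, 0, 0], [0, 0, 0]]' --hand '[0, 0, 0, 0, 0, 0, 0, 0]'

```text
clock: 10.82
eef_pos: [513.4, -161.6, 46.1]
eef_rot: [3.141, -0.001, -0.0]
wrist_force: [1.5, 1.4, 2.6]
finger_gap: 0.5
finger_force: 1.3
```

Request:
move_arm --dp '[[0, 0, -2], [0, 0, -2], [0, 0, -1], [0, 0, -0.5], [0, 0, 0], [0, 0, 0]]' --rotation '[[0, 0, 0], [0, 0, 0], [0, 0, 0], [0, 0, 0], [0, 0, 0], [0, 0, 0]]' --hand '[0, 0, 0, 0, 0, 0]'

```text
clock: 11.58
eef_pos: [513.2, -161.7, 40.6]
eef_rot: [3.141, -0.0, -0.0]
wrist_force: [1.3, 0.3, 4.1]
finger_gap: 0.3
finger_force: 2.1
```

Request:
move_arm --dp '[[0, 0, -1], [0, 0, 0], [0, 0, 0], [0, 0, 10], [0, 0, 40], [0, 0, 40], [0, 0, 40], [0, 0, 40], [0, 0, 0], [0, 0, 0]]' --rotation '[[0, 0, 0], [0, 0, 0], [0, 0, 0], [0, 0, 0], [0, 0, 0], [0, 0, 0], [0, 0, 0], [0, 0, 0], [0, 0, 0], [0, 0, 0]]' --hand '[0, 0, 0, 0, 0, 0, 0, 0, 0, 0]'

```text
clock: 12.82
eef_pos: [512.5, -161.4, 208.5]
eef_rot: [-3.141, 0.002, -0.0]
wrist_force: [-0.0, -0.1, -0.3]
finger_gap: 0.3
finger_force: 0.0
```

```bash
python3 - <<'E'
from h import *;from cell import manip,camera
s=manip.read_state();c=camera("side");d=camera("wrist")
print(s["eef_pos"],s["wrist_force"])
a=cv2.resize(c["image"][150:280,205:325,::-1],(400,433),interpolation=2);b=cv2.resize(d["image"],(400,433))[:,:,::-1]
cv2.imwrite("pics/r4.png",np.hstack([a,b]))
E
```

```text
[ 512.50430706 -161.43521051  208.51015986] [-0.03739291 -0.05456456 -0.2726562 ]
```

View pics/r4.png

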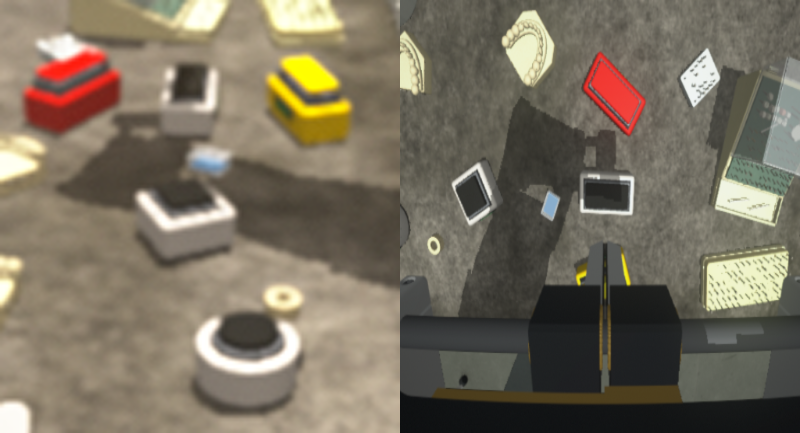

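All three caps are sunk, nothing has moved, and the arm is clear.

```bash
python3 -c "
from cell import manip
print(manip.sign_off())"
```

```text
the job is handed in; nothing more can be done
None
```

I tapped the round, square and oblong timers down in that order; in the last pictures all three caps are sunk, nothing has visibly moved and the arm is clear, and the job is handed in (sign-off gave no verdict).

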